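# Add a slotted weight to the sprung stem of a clay tester and lock it with a quarter turn

## Task

Take the loose slotted steel weight from its wooden rest, slide it sideways onto the flat stem of the clay tester, between the knob and the weight already there, and turn it about a quarter turn so that its slot stands crosswise to the stem's flats, on the side away from the lower weight's slot. Leave it lying flat on the lower weight; work gently, never pushing harder than about 15 N on the tester, and do not disturb the things standing around.

Things in the scene. Friction and masses are not known exactly. Their poses are not given: they have to be found in the camera images.
- disc: The loose weight: plain steel disc, 60 mm diameter, 14 mm thick, 0.28 kg, flat on a round wooden rest 24 mm high and 42 mm wide, which it overhangs by 9 mm. Origin: centre of its underside; z up. Keyhole: a round 14.6 mm hole at the centre and from it a slot 8 mm wide to the rim along the disc's own +x, flared to 16 mm over the last 7 mm. Its yaw varies.
- disc_mouth (a point): Middle of the slot's mouth on the rim of the loose weight: 30 mm from the disc's axis along its +x, half-way up its thickness.
- stand: The clay tester's fixed grey base, 120 x 100 mm, 42 mm high. Origin: underside of its centre; z up. A post rises from it, and carries from below: a pan (44 mm wide), the lower weight, 17 mm of bare stem and, on top, a knob 24 mm wide and 14 mm high, too wide for the disc's hole. Disc thickness 14 mm: 3 mm to spare under the knob.
- deck (a point): Top of the base at its centre, 42 mm above the bench. The post is clamped somewhere along a slot in the base: its axis lies up to 4 mm either way from this point along the stand's x (y exact). Its height is set too: the top of the lower weight is 75 to 99 mm above the bench. Neither is measured: find them by touch or sight. The clamps hold tight; the pan gives 1 mm per 8 N downwards.
- mark (a point): A fixed mark 95 mm above the base's centre line. The stem there is a flat bar: 10 mm along the stand's x, 6 mm along its y. The slot passes over it only pointing along the stand's +x or -x; with the stem in the round hole the disc can turn, and is then locked on. Pushed fully home, the disc's centre is about 1.5 mm past the stem's axis; it turns freely when centred within 1 mm.
- lower_disc (a joint): Angle (rad) of the weight already on the stem: a like disc, 54 mm wide, 16 mm thick, stiff to turn (0.4 N m). It is the direction of its slot, counterclockwise from above from the stand's +x (+1.57: along the stand's +y). If positive, the new slot belongs on the stand's -y side; if negative, on +y; within 0.35 of zero either side will do.
- brush_pot: Bystander: brass-coloured tin of brushes, 86 mm wide, about 190 mm high with the brushes. Origin: centre of underside.
- mug: Bystander: white mug, 72 mm wide and 82 mm high, with a handle. Origin: centre of underside.
- rib: Bystander: flat wooden potter's rib, 45 x 85 x 12 mm, lying on the bench. Origin: centre of underside.
Things that resemble listed ones, but are neither listed nor needed, are in the scene too. What is shaped like the disc but green is not meant. Leave any orange look-alike of the stand alone.

How it is judged:
On the way:
1. the loose weight is slid onto the stem, below the knob, its slot still along the stem's flats (x of disc in the frame of stand between -0.009 and 0.009 m and y of disc in the frame of stand between -0.005 and 0.005 m and height (world z) of disc between 0.07 and 0.1035 m and angle between the x axis of disc and the x axis of stand, either way round below 0.45 rad), for 0.1 s.
At the end, for the whole second after the job is handed in: The loose weight lies flat (0.06 rad) and still on the lower weight, below the knob, on the stem (centre within 9 mm of the base's along x, 5 mm along y), its slot's mouth over 25.5 mm to the side (about 30 degrees from square) away from the lower slot; released (x of disc in the frame of stand between -0.009 and 0.009 m and y of disc in the frame of stand between -0.005 and 0.005 m and height (world z) of disc between 0.07 and 0.1035 m and angle between disc's own z axis and vertical below 0.06 rad and linear speed of disc below 0.02 m/s and ((value of joint lower_disc above -0.35 rad and y of disc_mouth in the frame of stand below -0.0255 m) or (value of joint lower_disc below 0.35 rad and y of disc_mouth in the frame of stand above 0.0255 m))); the robot touches nothing.
It fails at once if the loose weight pushes on the tester with more than 20 N (contact force between disc and stand above 20 N).
It fails at once if the gripper pushes on the tester with more than 20 N (contact force between the fingers and stand above 20 N).
It fails at once if the brush pot is moved by more than 30 mm (distance of brush_pot from where it was at the start of the episode above 0.03 m).
It fails at once if the mug is moved by more than 30 mm (distance of mug from where it was at the start of the episode above 0.03 m).
It fails at once if the rib is moved by more than 30 mm (distance of rib from where it was at the start of the episode above 0.03 m).
It also fails if it takes over 54 s, if anything falls off the work surface, if the arm or the gripper's body presses on something with over 40 N, if the wrist force passes 120 N, or if a joint passes its speed limit or range.

## Robot

A 6-joint arm with a two-finger parallel gripper is mounted at the origin on the work surface. World frame = base frame: x ahead of the robot, y to its left, z up, the work surface at z = 0. Lengths are in m, angles in rad, forces in N, time in s.
With the tool pointing down it reaches from about 0.375 to 0.75 m from the base axis. Payload 9 kg.
Tool frame: the origin (TCP) lies midway between the tips of the shut fingers; the grasp point (between the pads) lies 19 mm behind it; z points along the fingers, y is the direction in which the jaws open and shut (so a half turn about z gives the same grasp; the last joint's range is limited). The gripper opens to 85 mm and grips with 20 to 120 N. Pads are 22 mm wide; open, the fingers measure 114 mm over their backs; the gripper's body (76 mm by 85 mm) begins 54 mm behind the grasp point. The pads swing forward as they close: fully open they stand 13 mm farther back than shut.
Start: joints at [0.942, 0.104, 0.097, 1.564, 0, 1.353], TCP at [0.24, 0.55, 0.231] pointing down, gripper open.
Joint ranges: [-2.99, 2.99], [-0.84, 1.86], [-1.1, 1.16], [-1.84, 2.11], [-1.51, 1.56], [-3.14, 3.14]. Speed limits (rad/s): [2.22, 2.22, 2.57, 3.14, 3.14, 3.14].

## Interface

Orientations are given as a unit quaternion [w, x, y, z].
In Python, from cell import env gives the robot as it stands.
- The arm moves only by the tool step_arm, never from a script. Its argument "steps" is a list of rows, each a list of 7 numbers: the finger opening in m, from 0 to 0.0854, then the shift along the tool's x, y, z in m, then the turn, a rotation vector about the tool's x, y, z in degrees. In form: [[gripper, dx, dy, dz, wx, wy, wz], ...]. A call has 1 to 20 rows; each row shifts and turns the commanded pose from where the row before left it, along the tool's axes as they then stand; what a row does not reach is not made up. A row lasts 1/10 s, in which the tool goes at most 50 mm and 8.59 degrees, less where a joint would pass 70% of its speed; a pose out of reach is approached as far as the arm can. A call is refused whole if a number of a shift passes 0.05 or a number of a turn 8.59, either way. A call with a gripper value outside its range is refused whole. The fingers move at their own pace and stop on an object; "force" is the grip in N (left out, the last holds). Time passes only in rows, so rows that do not move let the fingers close. It gives the time, the measured TCP pose, the force and the opening at its end, in the units of the state.
- env.get_obs(): the state, without advancing time (a new reading comes with each control period).
- env.snapshot(name): name is "side" or "top" or "wrist"; returns (picture, depth): 384x512x3 uint8, red, green, blue; 384x512 float32, m along the optical axis (not along the pixel's ray), 0 where there is no reading.
- env.camera_model(name): a dict with "fx", "fy", "cx", "cy" (pixels), "k1" (the pictures are not rectified: a ray, as slopes to the right and down, at radius r is drawn at 1 + k1 r^2 times it, then the intrinsics apply), "R" (3x3) and "t" (3): a world point X has camera coordinates R X + t; the wrist camera has in their place "T_tool_cam" (4x4, takes a point from camera to tool coordinates, whose origin is the TCP and whose axes are the flange's). Camera axes: x right, y down, z forward; pixel columns grow to the right and rows downward; lengths in m; the calibration is good to about 2 mm. A picture is of the moment at which its call begins: read the wrist's pose just before it. camera_model takes no time and is no camera call.
- env.job_done(): hands the job in, once; it reports no verdict.
The state is a dict: "clock": time; "q": joint angles; "joint_vel": joint speeds; "joint_torque": joint torques, N m; "ee_pos": TCP position; "eef_rot": TCP orientation; "ft_force": force on the tool from outside, world axes, zero at the start; "torque": the same for the moment, N m; "gripper_width": finger opening in m.
Only numpy, scipy, OpenCV 4.12 (cv2) and the standard library are available. Lean on these libraries where they do the work, as an engineer would, in place of code of your own. Each camera call takes 0.05 s, during which the arm holds its last target.

## Working session

There is one attempt and no reset: what is moved stays moved. The work goes in short steps, Python scripts to look and compute and a tool call to move; the robot and the scene stay as the last step left them, time stands still between calls to the robot, and variables do not carry over. Pictures are saved under pics/ and viewed, and the job is handed in when it is done.

Besides the shell and the picture viewer there is one more tool, called after "Request:" by a JSON object that holds its "fn" and its "kwargs". step_arm: Moves the arm, as the interface text tells. Its arguments: {"type":"object","properties":{"steps":{"type":"array"},"force":{"type":"number"}},"required":["steps"]}

```bash
ls; mkdir -p pics; cat > h.py <<'E'
import numpy as np,cv2
from cell import env
from scipy.spatial.transform import Rotation as Rn
def save(n,name):
    o=env.get_obs(); im,d=env.snapshot(n); cv2.imwrite(f'pics/{name}.png',im[:,:,::-1]); np.savez(f'pics/{name}.npz',d=d,p=o['ee_pos'],q=o['eef_rot'],im=im); return im,d
def load(name): return np.load(f'pics/{name}.npz')
def ray(cam,u,v):
    m=env.camera_model(cam); k=m['k1']; x=(u-m['cx'])/m['fx'];y=(v-m['cy'])/m['fy']
    a,b=x,y
    for _ in range(30):
        s=1+k*(a*a+b*b); a,b=x/s,y/s
    return np.array([a,b,1.0]),m
def pose(cam,m,f):
    if 'R' in m:
        R=np.array(m['R']).T; return R,-R@np.array(m['t'])
    T=np.array(m['T_tool_cam']); q=f['q']; Rt=Rn.from_quat([q[1],q[2],q[3],q[0]]).as_matrix()
    return Rt@T[:3,:3], Rt@T[:3,3]+f['p']
def atz(cam,name,u,v,z):
    r,m=ray(cam,u,v);R,c=pose(cam,m,load(name)); d=R@r; return c+d*(z-c[2])/d[2]
def atd(cam,name,u,v):
    f=load(name); r,m=ray(cam,u,v);R,c=pose(cam,m,f); return c+R@r*f['d'][int(round(v)),int(round(u))]
def proj(cam,name,X):
    m=env.camera_model(cam);R,c=pose(cam,m,load(name)); p=R.T@(np.array(X)-c); a,b=p[0]/p[2],p[1]/p[2]; s=1+m['k1']*(a*a+b*b); return np.array([m['fx']*a*s+m['cx'],m['fy']*b*s+m['cy']])
def crop(name,u0,v0,u1,v1,s):
    im=cv2.imread(f'pics/{name}.png')[v0:v1,u0:u1]; cv2.imwrite(f'pics/{name}_c{u0}_{v0}.png',cv2.resize(im,None,fx=s,fy=s,interpolation=cv2.INTER_CUBIC))
E
python3 - <<'E'
from h import *
for n in ['side','top','wrist']: save(n,n+'0')
for n in ['side','top','wrist']: print(n,env.camera_model(n))
print(env.get_obs())
E
```

```text
pics
side {'fx': 409.0648289986798, 'fy': 409.0648289986798, 'cx': 251.8530525141046, 'cy': 189.3290534353862, 'k1': 0.017230277664615525, 'R': array([[ 0.68645946, -0.72686685,  0.02092828],
       [-0.46983005, -0.4653107 , -0.75016377],
       [ 0.55500733,  0.50512428, -0.66092082]]), 't': array([-0.40002943,  0.31974688,  0.89477588])}
top {'fx': 387.5960573565598, 'fy': 387.5960573565598, 'cx': 258.233910085461, 'cy': 187.74163661169646, 'k1': -0.014800705334942666, 'R': array([[ 0.01295965, -0.9998971 ,  0.00615142],
       [-0.9970599 , -0.01338704, -0.07544762],
       [ 0.0755222 , -0.00515556, -0.99713079]]), 't': array([-0.0063324 ,  0.5662471 ,  1.13114648])}
wrist {'fx': 312.70985452091134, 'fy': 312.70985452091134, 'cx': 257.13316520353334, 'cy': 195.06698205523426, 'k1': -0.010476162912916767, 'T_tool_cam': array([[-2.46694488e-04, -9.48576485e-01, -3.16547928e-01,
         8.05371802e-02],
       [ 9.99999950e-01, -1.71496086e-04, -2.65417378e-04,
         5.01169739e-05],
       [ 1.97481953e-04, -3.16547977e-01,  9.48576480e-01,
        -1.43128828e-01],
       [ 0.00000000e+00,  0.00000000e+00,  0.00000000e+00,
         1.00000000e+00]])}
{'clock': 0.15, 'q': array([9.42322938e-01, 1.04574101e-01, 9.66660623e-02, 1.56390982e+00,
       1.65954475e-06, 1.35308568e+00]), 'joint_vel': array([-5.52673348e-05, -1.39902265e-03,  3.32005896e-03,  2.11445690e-04,
       -5.98695220e-04,  6.00323114e-04]), 'joint_torque': array([ 4.11654299e-03, -5.57361031e+01,  5.04003453e+01,  1.27126632e-02,
       -1.54767858e-04, -1.49848910e-05]), 'ee_pos': array([0.23943032, 0.54988283, 0.23070394]), 'eef_rot': array([-2.10467803e-04,  2.03940503e-01,  9.78983151e-01, -4.65387848e-04]), 'ft_force': array([ 0.14767768, -0.20414494, -0.20281845]), 'torque': array([ 0.00891675,  0.00043754, -0.02275796]), 'gripper_width': 0.08530281007905238}
```

View pics/side0.png

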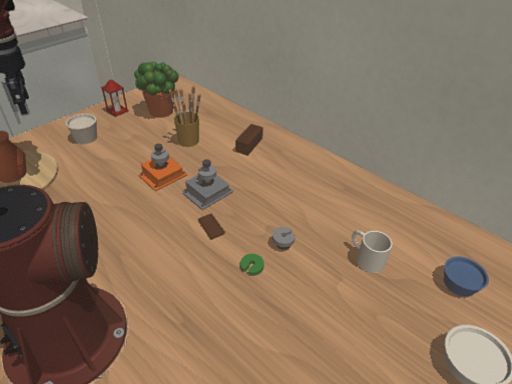

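View pics/top0.png

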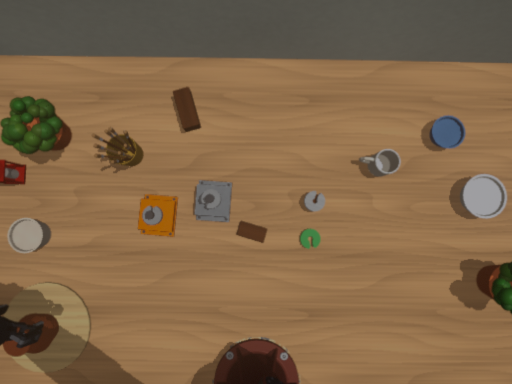

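View pics/wrist0.png

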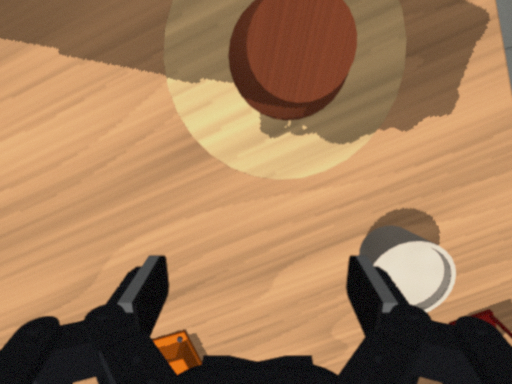

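Candidates: the loose grey disc is at top (315,201) / side (283,237). The green look-alike at top (310,239) is not meant. The grey stand is at top (213,200), and its orange look-alike at top (157,215) must be left alone. I'll take close crops to check.

```bash
python3 - <<'E'
from h import *
crop('top0',180,170,250,230,9)
crop('top0',285,180,345,230,10)
crop('side0',175,150,305,260,6)
for n,u,v,z in [('disc',315,201,.038),('green',310,239,.03),('stand',213,200,.042),('knob',210,199,.11),('rib',252,231,.012),('pot',122,150,.1),('mug',386,161,.08),('or',157,215,.042)]:
    print(n,atz('top','top0',u,v,z).round(4),atd('top','top0',u,v).round(4))
E
```

```text
disc [ 0.5283 -0.1654  0.038 ] [ 0.5289 -0.1675  0.0242]
green [ 0.4173 -0.1522  0.03  ] [ 0.4158 -0.156   0.0027]
stand [0.5272 0.1325 0.042 ] [0.5239 0.124  0.1182]
knob [0.5269 0.1332 0.11  ] [0.5264 0.132  0.1201]
rib [0.4378 0.018  0.012 ] [0.4378 0.0179 0.014 ]
pot [0.6608 0.383  0.1   ] [0.6718 0.4057 0.0353]
mug [ 0.6431 -0.3614  0.08  ] [ 0.6547 -0.3874  0.0028]
or [0.4814 0.2941 0.042 ] [0.4813 0.2828 0.0865]
```

View pics/top0_c180_170.png

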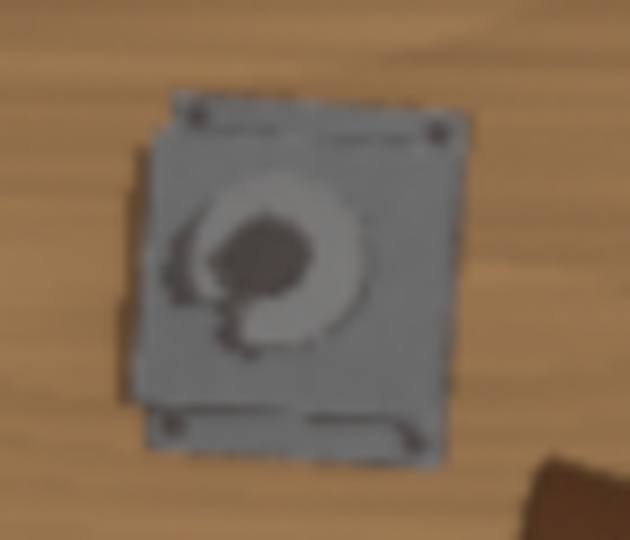

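View pics/top0_c285_180.png

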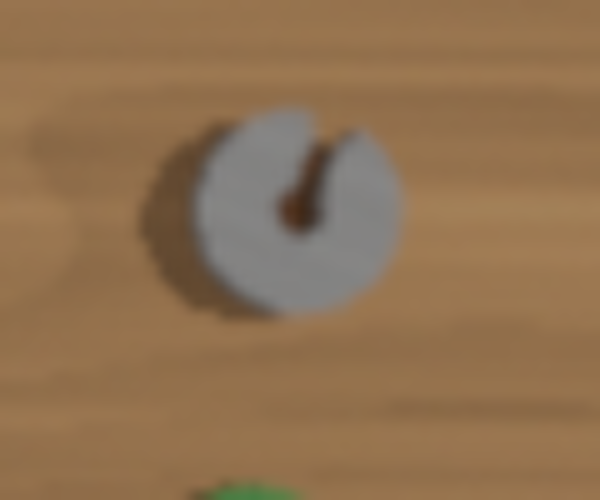

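View pics/side0_c175_150.png

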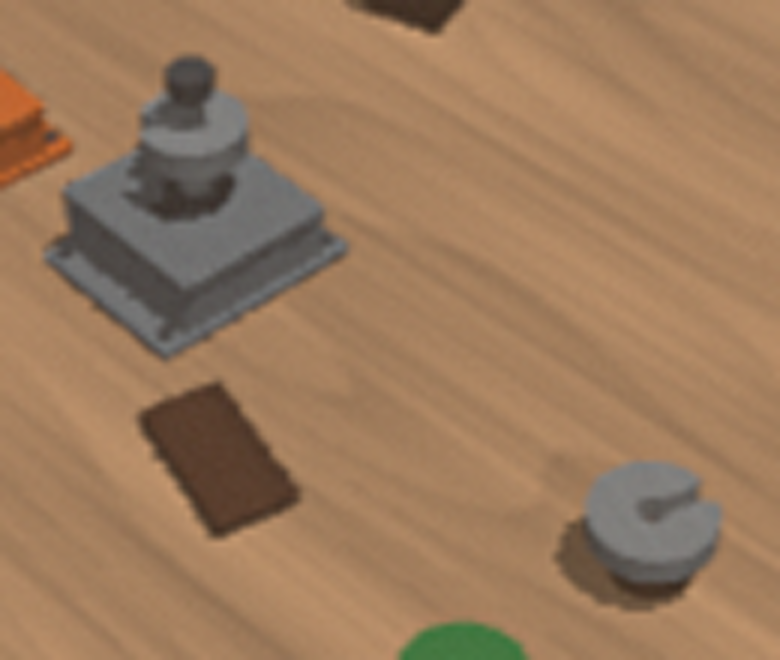

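Request:
{"fn": "step_arm", "kwargs": {"steps": [[0.085, -0.039, -0.0243, 0, 0, 0, 0], [0.085, -0.039, -0.0243, 0, 0, 0, 0], [0.085, -0.039, -0.0243, 0, 0, 0, 0], [0.085, -0.039, -0.0243, 0, 0, 0, 0], [0.085, -0.039, -0.0243, 0, 0, 0, 0], [0.085, -0.039, -0.0243, 0, 0, 0, 0], [0.085, -0.039, -0.0243, 0, 0, 0, 0], [0.085, -0.039, -0.0243, 0, 0, 0, 0], [0.085, -0.039, -0.0243, 0, 0, 0, 0], [0.085, -0.039, -0.0243, 0, 0, 0, 0], [0.085, -0.039, -0.0243, 0, 0, 0, -6.5], [0.085, 0, 0, 0, 0, 0, -6.5], [0.085, 0, 0, 0, 0, 0, -6.5], [0.085, 0, 0, 0, 0, 0, 0]]}}

```text
clock: 1.55
ee_pos: [0.5262, 0.1333, 0.231]
eef_rot: [-0.0, 0.035, 0.999, 0.0]
ft_force: [0.1, 1.2, 0.2]
gripper_width: 0.0852
```

```bash
python3 - <<'E'
from h import *
save('wrist','w1');save('top','t1');o=env.get_obs();print(o['clock'],o['ee_pos'],o['eef_rot'])
im=cv2.imread('pics/w1.png');cv2.imwrite('pics/w1b.png',cv2.resize(im,None,fx=1.5,fy=1.5))
E
```

```text
1.65 [0.52605476 0.13384054 0.23118786] [-9.62467434e-05  3.67678274e-02  9.99323829e-01  4.15765980e-05]
```

View pics/w1b.png

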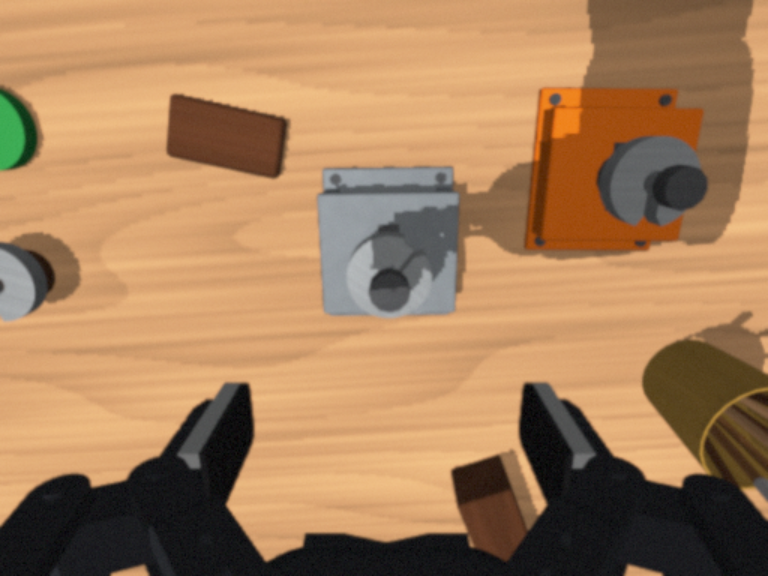

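```bash
python3 - <<'E'
from h import *
crop('w1',205,105,315,215,7)
crop('t1',180,170,250,230,9)
E
```

```text
(no output)
```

View pics/w1_c205_105.png

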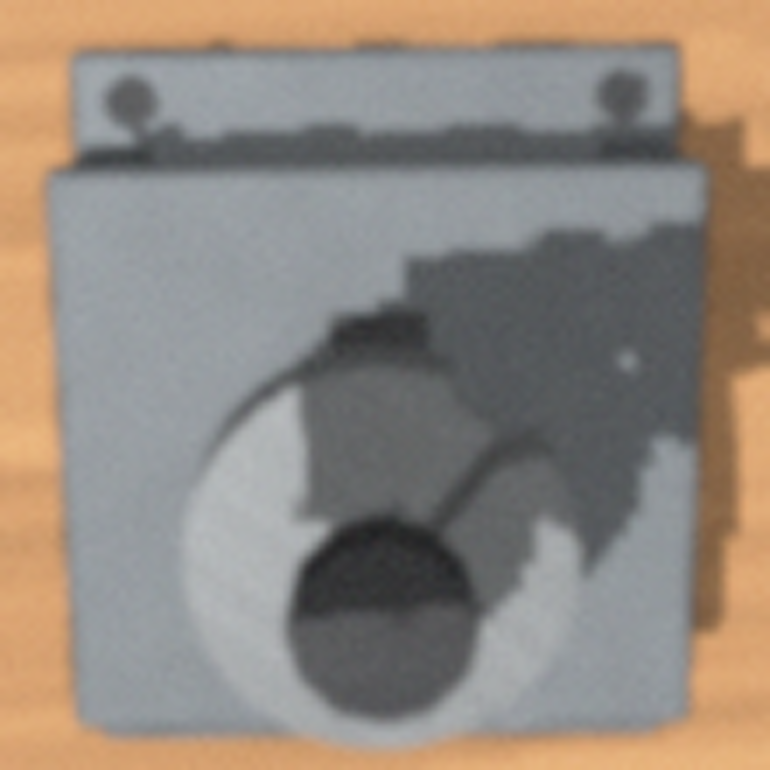

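```bash
python3 - <<'E'
from h import *
C=lambda x,y:(205+x/7,105+y/7)
for n,p in [('lowdiscL',(230,560)),('lowL2',(240,640)),('lowR',(540,620)),('low bottom',(350,735)),('knob',(380,660)),('knobtop',(380,600)),('knobtop2',(400,640)),('block',(120,300)),('block2',(620,680)),('plate',(400,80)),('lowT',(380,400))]:
    print(n,atd('wrist','w1',*C(*p)).round(4))
# corners
for n,p,z in [('blk TL',(50,170),.042),('blk TR',(707,167),.042),('blk BL',(75,722),.042),('blk BR',(690,722),.042),('plTL',(75,55),.01),('plTR',(678,47),.01)]: print(n,atz('wrist','w1',*C(*p),z).round(4))
f=load('w1');d=f['d']
# point cloud
m=env.camera_model('wrist')
P=[]
for v in range(105,215):
  for u in range(205,315):
    if d[v,u]>0: P.append(atd('wrist','w1',u,v))
P=np.array(P);np.save('pics/pc1.npy',P)
h,e=np.histogram(P[:,2],bins=np.arange(-.005,.14,.002))
for a,b in zip(e,h):
    if b>15: print(round(a,3),b,P[(P[:,2]>=a)&(P[:,2]<a+.002)][:,:2].mean(0).round(4))
E
```

```text
lowdiscL [0.5289 0.1145 0.0901]
lowL2 [0.54   0.1149 0.0913]
lowR [0.5409 0.1561 0.0886]
low bottom [0.5558 0.1288 0.089 ]
knob [0.5343 0.1343 0.1199]
knobtop [0.5262 0.1348 0.1209]
knobtop2 [0.5317 0.1369 0.1205]
block [0.5004 0.0976 0.0435]
block2 [0.5672 0.1712 0.0428]
plate [0.4737 0.1424 0.0085]
lowT [0.5083 0.1362 0.0902]
blk TL [0.4805 0.089  0.042 ]
blk TR [0.4869 0.187  0.042 ]
blk BL [0.5685 0.0829 0.042 ]
blk BR [0.5755 0.1824 0.042 ]
plTL [0.4659 0.0903 0.01  ]
plTR [0.4715 0.1874 0.01  ]Traceback (most recent call last):
  File "<stdin>", line 13, in <module>
  File "h.py", line 21, in atd
    f=load(name); r,m=ray(cam,u,v);R,c=pose(cam,m,f); return c+R@r*f['d'][int(round(v)),int(round(u))]
                      ~~~^^^^^^^^^
  File "h.py", line 8, in ray
    m=env.camera_model(cam); k=m['k1']; x=(u-m['cx'])/m['fx'];y=(v-m['cy'])/m['fy']
ValueError: time passes only in moves, steps and waits
```

```bash
cat >> h.py <<'E'
_cm={}
_o=env.camera_model
import types
def CM(n):
    if n not in _cm: _cm[n]=_o(n)
    return _cm[n]
def cloud(cam,name,u0,v0,u1,v1):
    f=load(name);m=CM(cam);R,c=pose(cam,m,f);k=m['k1']
    u,v=np.meshgrid(np.arange(u0,u1),np.arange(v0,v1));u=u.ravel();v=v.ravel();d=f['d'][v,u]
    x=(u-m['cx'])/m['fx'];y=(v-m['cy'])/m['fy'];a,b=x,y
    for _ in range(20):
        s=1+k*(a*a+b*b);a,b=x/s,y/s
    P=c+(np.stack([a,b,np.ones_like(a)],1)*d[:,None])@R.T
    return P[d>0]
E
python3 - <<'E'
from h import *
P=cloud('wrist','w1',205,105,315,215)
h,e=np.histogram(P[:,2],bins=np.arange(-.005,.14,.002))
for a,b in zip(e,h):
    if b>15: print(round(a,3),b,P[(P[:,2]>=a)&(P[:,2]<a+.002)][:,:2].mean(0).round(4))
C=lambda x,y:(205+x/7,105+y/7)
# knob: top circle, extreme pixels
for p in [(285,620),(478,620),(383,718)]: print('knob',atz('wrist','w1',*C(*p),.1205).round(4))
for p in [(183,550),(583,560),(383,748),(360,357)]: print('low',atz('wrist','w1',*C(*p),.0895).round(4))
K=P[P[:,2]>.112];print(len(K),K.min(0),K.max(0),np.median(K[:,2]))
K=K[K[:,2]>.1185];print(len(K),K.min(0),K.max(0),K.mean(0))
L=P[(P[:,2]>.086)&(P[:,2]<.093)];print(L.min(0),L.max(0),np.median(L[:,2]))
B=P[(P[:,2]>.038)&(P[:,2]<.046)];print(B.min(0),B.max(0),np.median(B[:,2]))
E
```

```text
-0.003 47 [0.5216 0.1237]
-0.001 2100 [0.5239 0.1374]
0.001 986 [0.5207 0.141 ]
0.003 17 [0.4727 0.1466]
0.005 53 [0.4775 0.1346]
0.007 888 [0.484 0.137]
0.009 440 [0.4805 0.1364]
0.011 73 [0.4775 0.1384]
0.039 122 [0.5118 0.138 ]
0.041 3300 [0.5174 0.1358]
0.043 1444 [0.5175 0.1355]
0.071 29 [0.5201 0.1449]
0.073 90 [0.5211 0.1433]
0.075 23 [0.5113 0.1403]
0.077 20 [0.5131 0.1351]
0.079 26 [0.5137 0.1377]
0.081 26 [0.5133 0.1407]
0.083 21 [0.5138 0.1373]
0.085 32 [0.5119 0.1349]
0.087 408 [0.5287 0.134 ]
0.089 1172 [0.5282 0.1333]
0.091 18 [0.53   0.1341]
0.109 16 [0.5219 0.133 ]
0.111 18 [0.5218 0.1352]
0.115 21 [0.5217 0.1349]
0.117 34 [0.5255 0.134 ]
0.119 437 [0.5308 0.1348]
0.121 100 [0.5294 0.1346]
knob [0.5281 0.1231 0.1205]
knob [0.5298 0.1466 0.1205]
knob [0.5417 0.1342 0.1205]
low [0.5273 0.1082 0.0895]
low [0.5325 0.1622 0.0895]
low [0.5579 0.1333 0.0895]
low [0.5026 0.134  0.0895]
612 [0.51898444 0.12295636 0.11206796] [0.54270683 0.14656076 0.1224641 ] 0.12029879806104349
555 [0.51906316 0.1231135  0.11851066] [0.54270683 0.14635734 0.1224641 ] [0.53049524 0.13473503 0.1203767 ]
[0.50398092 0.10772279 0.08610462] [0.5578911  0.16119692 0.09165067] 0.08944580732170526
[0.48029858 0.08338547 0.03805593] [0.57545288 0.18731217 0.04586629] 0.042602387181522455
```

Request:
{"fn": "step_arm", "kwargs": {"steps": [[0.085, -0.004, -0.0497, 0, 0, 0, 0], [0.085, -0.004, -0.0497, 0, 0, 0, 0], [0.085, -0.004, -0.0497, 0, 0, 0, 0], [0.085, -0.004, -0.0497, 0, 0, 0, 0], [0.085, -0.004, -0.0497, 0, 0, 0, 0], [0.085, -0.004, -0.0497, 0, 0, 0, 0], [0.085, 0, 0, 0.02, 0, 0, 8.5], [0.085, 0, 0, 0.02, 0, 0, 8.5], [0.085, 0, 0, 0, 0, 0, 2], [0.085, 0, 0, 0, 0, 0, 0]]}}

```text
clock: 2.65
ee_pos: [0.5288, -0.165, 0.1906]
eef_rot: [-0.001, 0.201, 0.98, 0.0]
ft_force: [0.5, -0.1, 0.1]
gripper_width: 0.0852
```

```bash
python3 - <<'E'
from h import *
save('wrist','w2');o=env.get_obs();print(o['clock'],o['ee_pos'],o['eef_rot'])
im=cv2.imread('pics/w2.png');cv2.imwrite('pics/w2b.png',cv2.resize(im,None,fx=1.5,fy=1.5))
E
```

```text
2.7 [ 0.52914246 -0.16504178  0.19130803] [-1.39947653e-05  1.99797774e-01  9.79837153e-01  6.32543393e-05]
```

View pics/w2b.png

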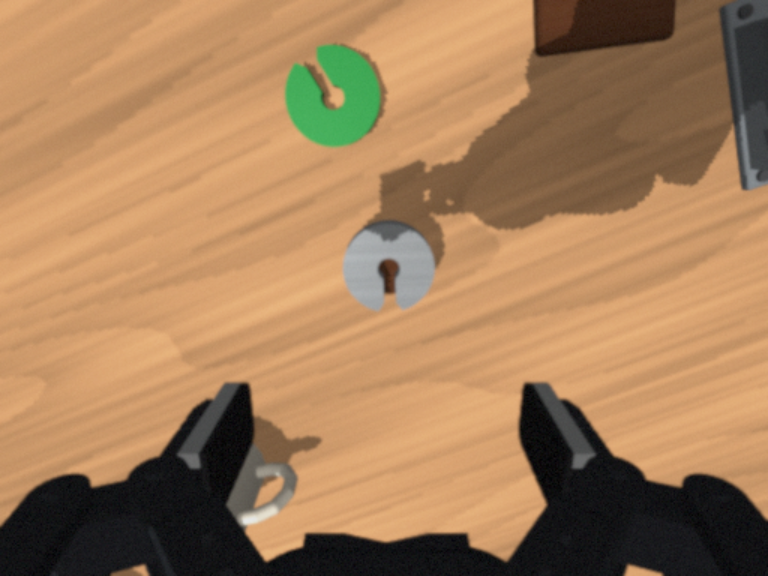

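The wrist view shows the grey steel disc on its wooden rest at about (259,177) original pixels. Its slot points straight down the image (tool -x), as wanted. The green disc is separate at (223,63).

```bash
python3 - <<'E'
from h import *
crop('w2',215,135,305,220,8)
P=cloud('wrist','w2',215,135,305,220)
D=P[(P[:,2]>.034)&(P[:,2]<.043)];print(len(D),D.min(0),D.max(0),np.median(D[:,2]))
R=Rn.from_quat([.199798,.979837,0.00006,0]).as_matrix()
T=(D-load('w2')['p'])@R
print(T.min(0),T.max(0))
# circle fit to outline in tool frame
h=cv2.convexHull((T[:,:2]*1e4).astype(np.int32)); print([x/10 for x in cv2.minEnclosingCircle(h)[0]],cv2.minEnclosingCircle(h)[1]/10)
E
```

```text
2515 [ 0.50085766 -0.1937909   0.0340633 ] [ 0.56080216 -0.13400942  0.04176596] 0.03860302454331549
[-0.03037181 -0.02773239  0.14887246] [0.02861407 0.03127486 0.15657279]
[-1.4237986564636231, 1.735692596435547] 30.14093017578125
```

View pics/w2_c215_135.png

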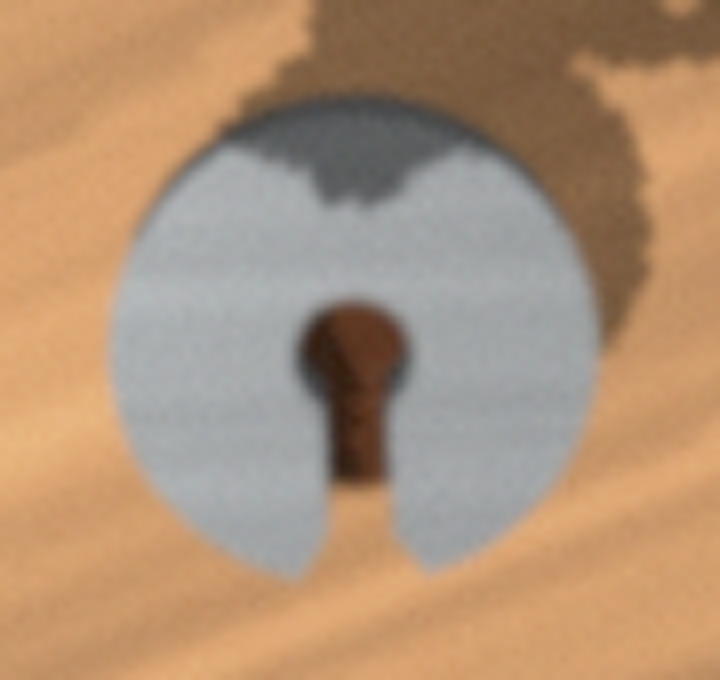

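```bash
python3 - <<'E'
from h import *
R=Rn.from_quat([.199798,.979837,0.00006,0]).as_matrix()
C=lambda x,y:(215+x/8,135+y/8)
for n,p in [('hole',(354,352)),('holeL',(296,352)),('holeR',(411,352)),('slotL',(328,480)),('slotR',(391,480)),('flL',(305,580)),('flR',(430,572)),('L',(110,350)),('R',(600,355)),('top',(355,98))]:
    X=atz('wrist','w2',*C(*p),.038);print(n,X.round(4),((X-load('w2')['p'])@R*1e3).round(2))
E
```

```text
hole [ 0.5309 -0.1636  0.038 ] [ -1.39   2.06 152.64]
holeL [ 0.5281 -0.1701  0.038 ] [ -1.37  -5.05 152.63]
holeR [ 0.5336 -0.1572  0.038 ] [ -1.41   9.04 152.64]
slotL [ 0.5448 -0.173   0.038 ] [-17.91  -1.19 152.63]
slotR [ 0.5479 -0.1658  0.038 ] [-17.93   6.66 152.64]
flL [ 0.5559 -0.181   0.038 ] [-31.21  -4.14 152.63]
flR [ 0.5611 -0.166   0.038 ] [-30.17  11.63 152.64]
L [ 0.5189 -0.191   0.038 ] [ -1.06 -27.84 152.63]
R [ 0.5431 -0.136   0.038 ] [ -1.84  32.22 152.64]
top [ 0.5022 -0.1512  0.038 ] [ 29.83   2.19 152.64]
```

Request:
{"fn": "step_arm", "kwargs": {"steps": [[0.085, -0.0014, 0.0021, 0, 0, 0, 0], [0.085, 0, 0, 0.04, 0, 0, -2.8], [0.085, 0, 0, 0.045, 0, 0, 0], [0.085, 0, 0, 0.045, 0, 0, 0], [0.085, 0, 0, 0.03, 0, 0, 0], [0.085, 0, 0, 0.019, 0, 0, 0], [0.085, 0, 0, 0, 0, 0, 0], [0.085, 0, 0, 0, 0, 0, 0]]}}

```text
clock: 3.5
ee_pos: [0.5318, -0.164, 0.0132]
eef_rot: [0.0, 0.175, 0.984, -0.0]
ft_force: [0.6, -0.3, -0.3]
gripper_width: 0.0849
```

```bash
python3 - <<'E'
from h import *
save('wrist','w3');o=env.get_obs();print(o['clock'],o['ee_pos'],o['eef_rot'],o['ft_force'])
im=cv2.imread('pics/w3.png');cv2.imwrite('pics/w3b.png',cv2.resize(im,None,fx=1.5,fy=1.5))
E
```

```text
3.55 [ 0.53234718 -0.16442031  0.01403015] [ 1.06493735e-03  1.75509600e-01  9.84477089e-01 -3.27074827e-04] [ 0.57562772  0.55662921 -0.26478203]
```

View pics/w3b.png

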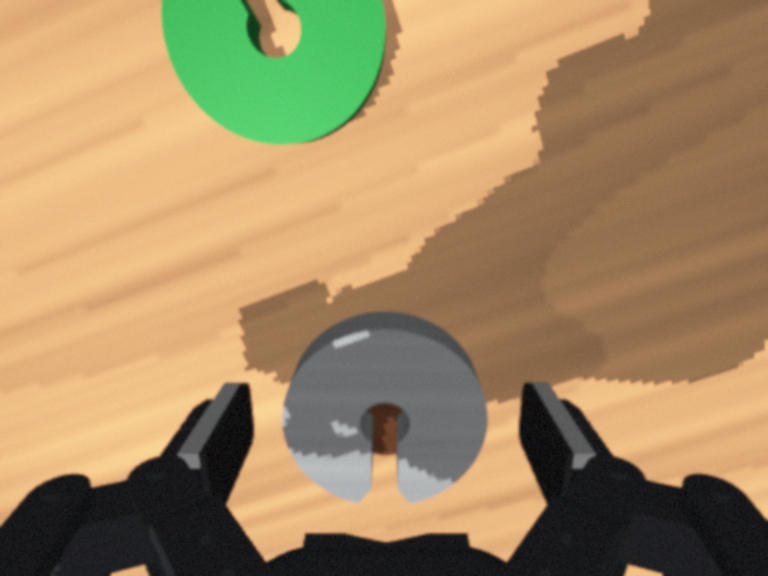

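Request:
{"fn": "step_arm", "kwargs": {"force": 40, "steps": [[0.055, 0, 0, 0, 0, 0, 0], [0.055, 0, 0, 0, 0, 0, 0], [0.055, 0, 0, 0, 0, 0, 0], [0.055, 0, 0, 0, 0, 0, 0], [0.055, 0, 0, 0, 0, 0, 0], [0.055, 0, 0, 0, 0, 0, 0]]}}

```text
clock: 4.15
ee_pos: [0.5322, -0.1646, 0.0141]
eef_rot: [0.001, 0.176, 0.984, -0.0]
ft_force: [-1.9, 0.6, 7.5]
gripper_width: 0.0584
```

Request:
{"fn": "step_arm", "kwargs": {"steps": [[0.04, 0, 0, 0, 0, 0, 0], [0.04, 0, 0, 0, 0, 0, 0], [0.04, 0, 0, 0, 0, 0, 0]]}}

```text
clock: 4.45
ee_pos: [0.5322, -0.1646, 0.0141]
eef_rot: [0.001, 0.176, 0.984, -0.0]
ft_force: [-1.4, 1.5, 7.0]
gripper_width: 0.0585
```

```bash
python3 - <<'E'
from h import *
save('wrist','w4');o=env.get_obs();print(o['clock'],o['ee_pos'],o['eef_rot'],o['ft_force'],o['torque'],o['gripper_width'])
crop('w4',150,190,370,370,3.6)
E
```

```text
4.5 [ 0.53225103 -0.16461699  0.01415088] [ 1.18529823e-03  1.75677041e-01  9.84447047e-01 -4.29131765e-04] [-1.07425915  1.13014299  6.86725219] [ 0.126516    0.33956068 -0.04198034] 0.058360170400571114
```

View pics/w4_c150_190.png

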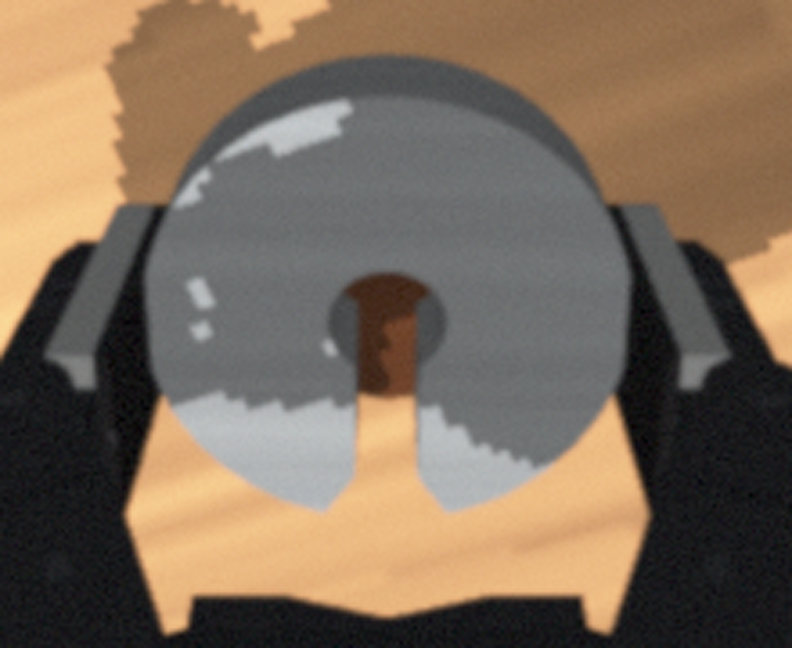

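Request:
{"fn": "step_arm", "kwargs": {"steps": [[0.04, 0, 0, -0.01, 0, 0, 0], [0.04, 0, 0, -0.03, 0, 0, 0], [0.04, 0, 0, -0.04, 0, 0, 0], [0.04, 0, 0, -0.04, 0, 0, 0], [0.04, 0, 0, 0, 0, 0, 0], [0.04, 0, 0, 0, 0, 0, 0]]}}

```text
clock: 5.1
ee_pos: [0.5319, -0.1644, 0.1336]
eef_rot: [0.001, 0.176, 0.984, -0.0]
ft_force: [-0.5, -0.9, -2.9]
gripper_width: 0.0584
```

```bash
python3 - <<'E'
from h import *
save('wrist','w5');o=env.get_obs();print(o['clock'],o['ee_pos'],o['eef_rot'],o['ft_force'],o['torque'],o['gripper_width'])
crop('w5',150,190,370,370,3.6)
E
```

```text
5.15 [ 0.53099423 -0.16387884  0.13194256] [-2.04180619e-04  1.75682950e-01  9.84446770e-01  1.26702539e-04] [ 0.01787038  0.10178647 -3.61868654] [-0.00531558 -0.0015531   0.01130518] 0.058321937816501676
```

View pics/w5_c150_190.png

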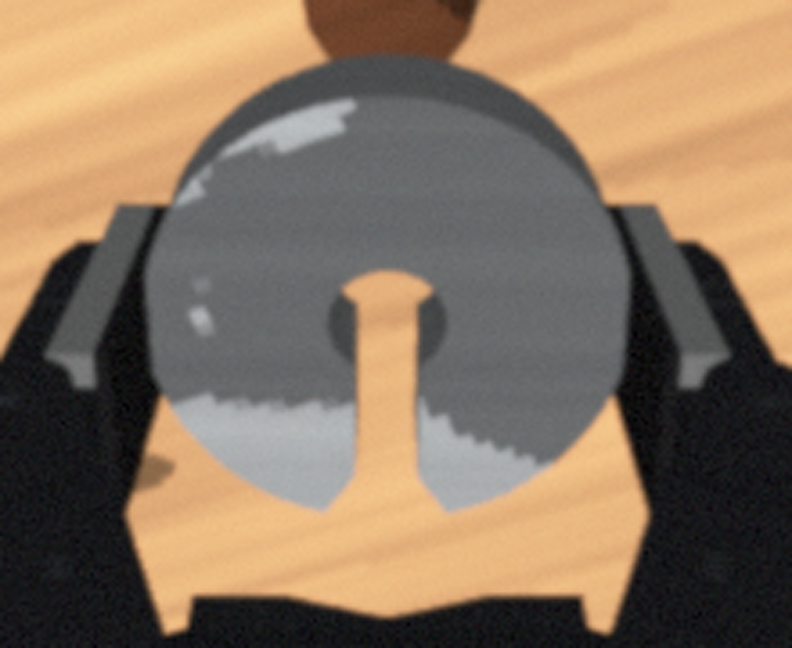

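```bash
python3 - <<'E'
from h import *
for n in ['w4','w5']:
    f=load(n);q=f['q'];R=Rn.from_quat([q[1],q[2],q[3],q[0]]).as_matrix()
    P=cloud('wrist',n,195,220,325,335);T=(P-f['p'])@R*1e3
    D=T[(abs(T[:,2]+24)<12)&(abs(T[:,0])<28)&(abs(T[:,1])<28)]
    A=np.c_[D[:,:2],np.ones(len(D))]
    for _ in range(4):
        c,*_r=np.linalg.lstsq(A,D[:,2],rcond=None);r=D[:,2]-A@c;k=abs(r)<1;D=D[k];A=A[k]
    print(n,len(D),c)   # plane z = a x + b y + c
    m=CM('wrist');Tt=m['T_tool_cam']
    def tp(x,y):
        u,v=150+x/3.6,190+y/3.6;r,_m=ray('wrist',u,v);d=Tt[:3,:3]@r;t0=Tt[:3,3]*1e3
        s=(c[2]-t0[2])/(d[2]-c[0]*d[0]-c[1]*d[1]) ; return (t0+s*d).round(2)
    for nm,p in [('hole top',(387,270)),('holeL',(328,322)),('holeR',(446,322)),('slotL',(356,440)),('slotR',(417,440)),('flL',(325,511)),('flR',(446,511)),('L',(143,285)),('R',(632,285)),('far',(387,95))]: print(nm,tp(*p))
E
```

```text
w4 8987 [-3.67979431e-03 -4.93700670e-04 -2.42529928e+01]
hole top [  8.76   0.11 -23.99]
holeL [  1.46  -7.13 -23.96]
holeR [  1.47   7.36 -23.97]
slotL [-16.09  -3.85 -23.9 ]
slotR [-16.08   3.95 -23.9 ]
flL [-27.38  -8.01 -23.85]
flR [-27.37   7.85 -23.86]
L [  6.66 -29.49 -23.97]
R [  6.67  29.83 -24.  ]
far [ 31.58   0.11 -24.07]
w5 8964 [-3.62207542e-03 -9.36773874e-04 -2.41741168e+01]
hole top [  8.72   0.11 -23.91]
holeL [  1.41  -7.13 -23.88]
holeR [  1.42   7.36 -23.89]
slotL [-16.15  -3.85 -23.82]
slotR [-16.14   3.95 -23.83]
flL [-27.45  -8.02 -23.78]
flR [-27.43   7.86 -23.79]
L [  6.61 -29.51 -23.88]
R [  6.63  29.84 -23.93]
far [ 31.54   0.11 -24.  ]
```

Request:
{"fn": "step_arm", "kwargs": {"steps": [[0.04, 0, 0, 0, 0, 0, 0], [0.04, 0, 0, 0, 0, 0, 0]]}}

```text
clock: 5.35
ee_pos: [0.5304, -0.1635, 0.1307]
eef_rot: [-0.001, 0.176, 0.984, 0.001]
ft_force: [1.0, 0.1, -2.5]
gripper_width: 0.059
```

Request:
{"fn": "step_arm", "kwargs": {"steps": [[0.04, 0.0236, 0.0374, -0.0064, 0, 0, 0], [0.04, 0.0236, 0.0374, -0.0064, 0, 0, 0], [0.04, 0.0236, 0.0374, -0.0064, 0, 0, 0], [0.04, 0.0236, 0.0374, -0.0064, 0, 0, 0], [0.04, 0.0236, 0.0374, -0.0064, 0, 0, 0], [0.04, 0.0236, 0.0374, -0.0064, 0, 0, 0], [0.04, 0.0236, 0.0374, -0.0064, 0, 0, 0], [0.04, 0, 0, 0, 0, 0, -8.2], [0.04, 0, 0, 0, 0, 0, -8.2], [0.04, 0, 0, 0, 0, 0, 0], [0.04, 0, 0, 0, 0, 0, 0], [0.04, 0, 0, 0, 0, 0, 0]]}}

```text
clock: 6.55
ee_pos: [0.4667, 0.1385, 0.1767]
eef_rot: [-0.0, 0.035, 0.999, 0.0]
ft_force: [0.6, 0.2, -2.4]
gripper_width: 0.0586
```

```bash
python3 - <<'E'
from h import *
save('wrist','w6');o=env.get_obs();print(o['clock'],o['ee_pos'],o['eef_rot'],o['ft_force'],o['torque'],o['gripper_width'])
save('side','s6')
im=cv2.imread('pics/w6.png');cv2.imwrite('pics/w6b.png',cv2.resize(im,None,fx=1.5,fy=1.5))
crop('s6',150,110,280,220,6)
E
```

```text
6.6 [0.46674074 0.13842977 0.17682232] [-2.30586534e-04  3.50964866e-02  9.99383901e-01  3.64093193e-05] [ 0.66611357  0.87865646 -2.13876882] [ 0.03699433 -0.03066465 -0.00929647] 0.058776554571907946
```

View pics/w6b.png

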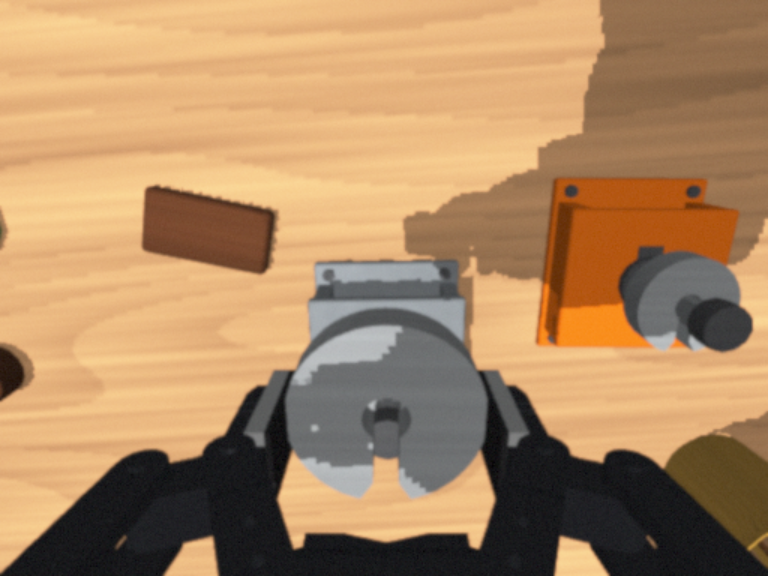

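View pics/s6_c150_110.png

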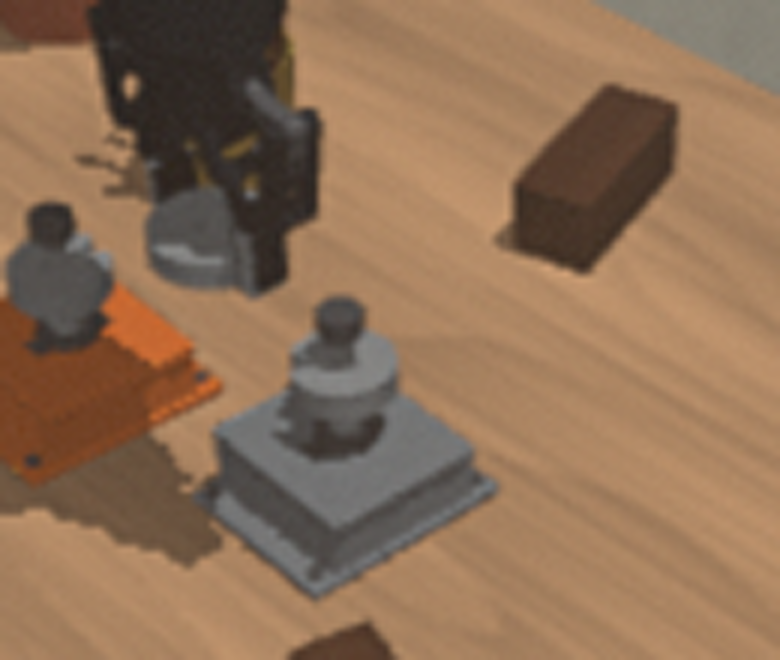

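```bash
python3 - <<'E'
from h import *
crop('w6',190,165,330,335,4.4)
E
```

```text
(no output)
```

View pics/w6_c190_165.png

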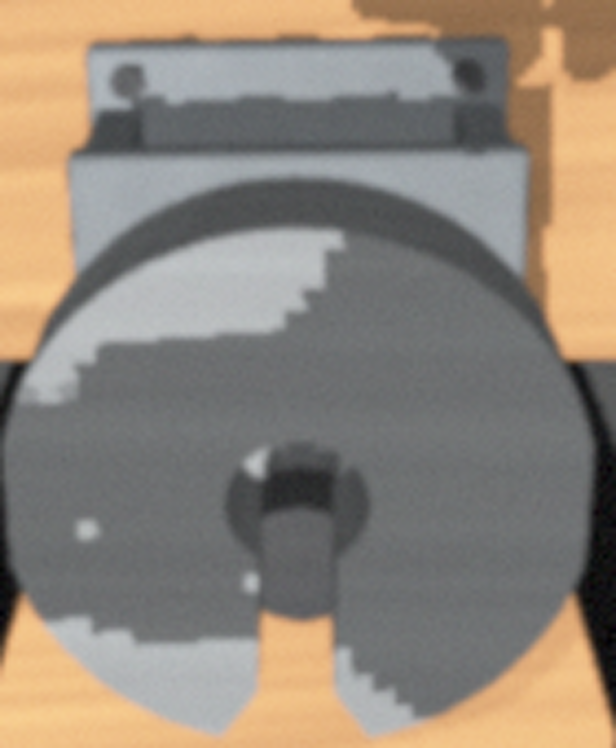

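```bash
python3 - <<'E'
from h import *
f=load('w6');q=f['q'];R=Rn.from_quat([q[1],q[2],q[3],q[0]]).as_matrix()
C=lambda x,y:(190+x/4.4,165+y/4.4)
def tl(p,z):
    X=atz('wrist','w6',*C(*p),z);return X,(X-f['p'])@R*1e3
for n,a,b,z in [('block',(70,153),(528,150),.042),('plate',(89,44),(507,38),.010),('bolts',(127,81),(469,75),.010)]:
    A,a_=tl(a,z);B,b_=tl(b,z);d=b_-a_
    print(n,A.round(4),B.round(4),a_.round(2),b_.round(2),'mid',((a_+b_)/2).round(2),'len',np.hypot(*d[:2]).round(1),'slope deg',np.degrees(np.arctan2(d[0],d[1])).round(2))
print('knobfar',tl((298,621),.1203))
P=cloud('wrist','w6',200,195,320,205);print(P[(P[:,2]>.03)&(P[:,2]<.055)][:,2].mean())
# refine edges by vertical gradient
im=cv2.cvtColor(cv2.imread('pics/w6.png'),cv2.COLOR_BGR2GRAY).astype(float)
def edge(u0,u1,v0,v1,sgn,z):
    pts=[]
    for u in range(u0,u1):
        g=sgn*np.diff(im[v0:v1,u]);i=int(np.argmax(g))
        if 0<i<len(g)-1:
            o=(g[i-1]-g[i+1])/(2*(g[i-1]-2*g[i]+g[i+1]));pts.append((u,v0+i+.5+o))
    X=np.array([ (atz_(u,v,z)-f['p'])@R*1e3 for u,v in pts]);c=np.polyfit(X[:,1],X[:,0],1);
    r=X[:,0]-np.polyval(c,X[:,1]);k=abs(r)<1;c=np.polyfit(X[k,1],X[k,0],1);print(z,k.sum(),np.degrees(np.arctan(c[0])),c[1])
m=CM('wrist');Rw,cw=pose('wrist',m,f)
def atz_(u,v,z):
    x=(u-m['cx'])/m['fx'];y=(v-m['cy'])/m['fy'];a,b=x,y
    for _ in range(10):
        s=1+m['k1']*(a*a+b*b);a,b=x/s,y/s
    d=Rw@np.array([a,b,1]);return cw+d*(z-cw[2])/d[2]
edge(210,308,195,203,1,.042)
edge(214,302,170,178,-1,.010)
E
```

```text
block [0.4799 0.0889 0.042 ] [0.4862 0.1866 0.042 ] [-16.79 -48.55 134.72] [-16.14  49.44 134.73] mid [-16.47   0.44 134.72] len 98.0 slope deg 0.38
plate [0.4643 0.0902 0.01  ] [0.4698 0.1872 0.01  ] [ -1.16 -48.29 166.73] [  0.25  48.82 166.74] mid [ -0.45   0.27 166.73] len 97.1 slope deg 0.83
bolts [0.4739 0.0981 0.01  ] [0.4781 0.1781 0.01  ] [-10.12 -39.8  166.73] [ -8.68  40.35 166.73] mid [ -9.4    0.28 166.73] len 80.2 slope deg 1.03
knobfar (array([0.54193256, 0.1332509 , 0.1203    ]), array([-75.4731491 ,   0.12416761,  56.38802361]))
0.04100284546982278
0.042 98 0.695314550100089 -16.497845686138707
0.01 88 0.5200016031113456 1.0151062523445564
```

Request:
{"fn": "step_arm", "kwargs": {"steps": [[0.04, 0, 0.0002, 0, 0, 0, -0.6], [0.04, 0, 0, 0.03, 0, 0, 0], [0.04, 0, 0, 0.03, 0, 0, 0], [0.04, 0, 0, 0.02, 0, 0, 0], [0.04, 0, 0, 0.012, 0, 0, 0], [0.04, -0.005, 0, 0, 0, 0, 0], [0.04, -0.005, 0, 0, 0, 0, 0], [0.04, -0.004, 0, 0, 0, 0, 0], [0.04, 0, 0, 0, 0, 0, 0], [0.04, 0, 0, 0, 0, 0, 0], [0.04, 0, 0, 0, 0, 0, 0]]}}

```text
clock: 7.75
ee_pos: [0.4809, 0.1382, 0.0854]
eef_rot: [0.0, 0.028, 1.0, 0.0]
ft_force: [-0.3, 0.2, -3.4]
gripper_width: 0.0585
```

```bash
python3 - <<'E'
from h import *
save('wrist','w7');o=env.get_obs();print(o['clock'],o['ee_pos'],o['eef_rot'],o['ft_force'],o['torque'],o['gripper_width'])
save('side','s7')
im=cv2.imread('pics/w7.png');cv2.imwrite('pics/w7b.png',cv2.resize(im,None,fx=1.5,fy=1.5))
crop('s7',150,110,280,220,6)
E
```

```text
7.8 [0.48081666 0.13818894 0.08533422] [1.39690529e-04 2.82415891e-02 9.99601116e-01 5.37215972e-05] [ 0.01387592  0.0369831  -3.13673313] [ 0.02444434  0.00836834 -0.02757766] 0.05855240734921576
```

View pics/w7b.png

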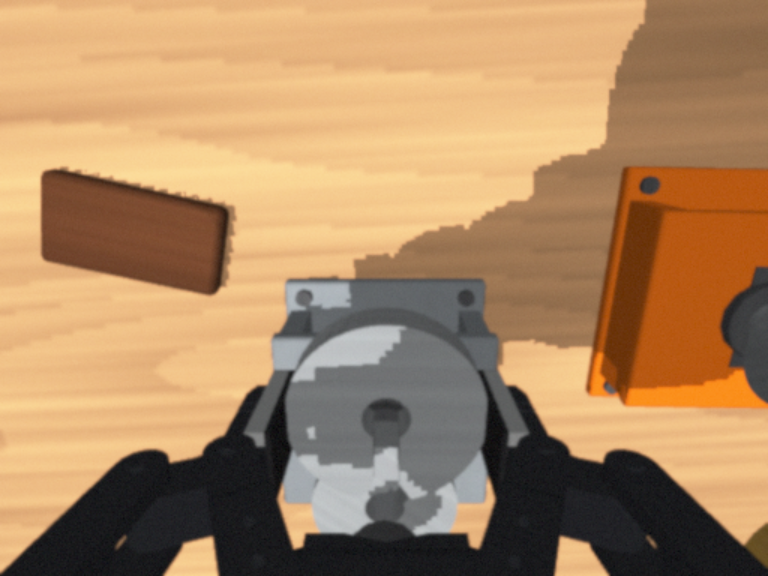

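View pics/s7_c150_110.png

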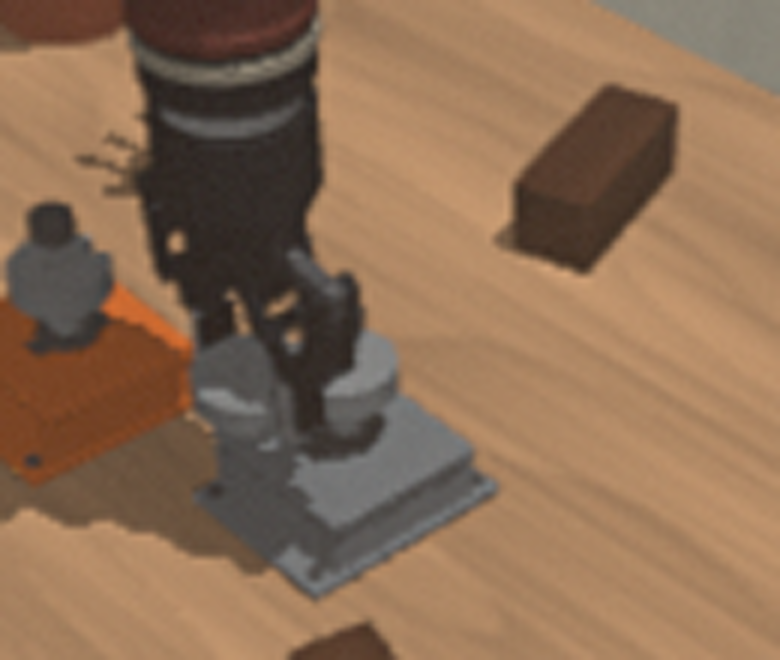

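```bash
python3 - <<'E'
from h import *
crop('w7',180,270,335,365,5)
P=cloud('wrist','w7',212,322,300,350)
h,e=np.histogram(P[:,2],bins=np.arange(.03,.14,.002))
for a,b in zip(e,h):
    if b>15: print(round(a,3),b)
L=P[(P[:,2]>.08)&(P[:,2]<.097)&(P[:,0]>.522)];print(np.median(L[:,2]),len(L))
E
```

```text
0.072 22
0.074 17
0.076 22
0.078 33
0.08 32
0.082 31
0.084 47
0.086 83
0.088 1442
0.09 148
0.092 24
0.094 35
0.096 34
0.098 33
0.106 33
0.108 332
0.11 78
0.08921705724927675 1734
```

View pics/w7_c180_270.png

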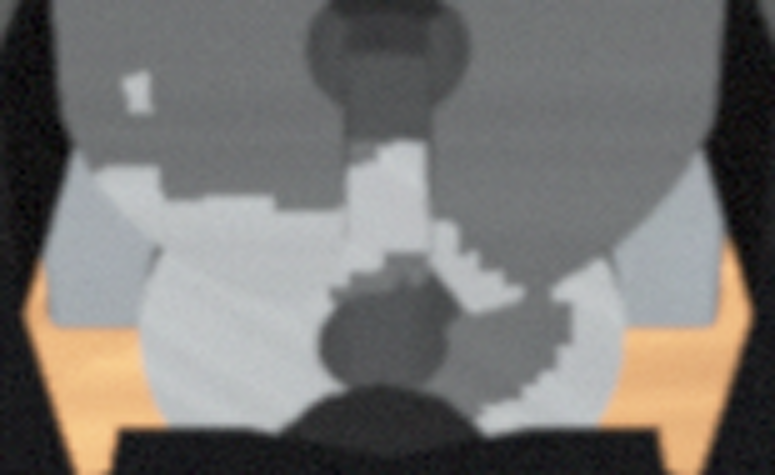

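```bash
python3 - <<'E'
from h import *
f=load('w7');q=f['q'];R=Rn.from_quat([q[1],q[2],q[3],q[0]]).as_matrix()
C=lambda x,y:(180+x/5,270+y/5)
def tl(p,z): return ((atz('wrist','w7',*C(*p),z)-f['p'])@R*1e3).round(2)
print('lowL',tl((140,335),.0892),'lowR',tl((622,335),.0892))
print('knob near top',tl((383,386),.1202), tl((383,386),.106))
print('knob wide',tl((278,432),.113),tl((482,432),.113))
zt=f['p'][2]+.024
print('slot',tl((345,200),zt),tl((430,200),zt), 'hole',tl((305,45),zt),tl((470,45),zt))
print('blob',tl((318,340),.0892),tl((448,340),.0892))
print('blkL',tl((47,326),.042),tl((717,326),.042),tl((160,250),.042),tl((612,250),.042))
E
```

```text
lowL [-49.01 -27.62  -3.75] lowR [-49.03  25.91  -3.74]
knob near top [-25.74  -0.57 -34.75] [-39.67  -0.6  -20.55]
knob wide [-38.3  -10.51 -27.55] [-38.31   8.76 -27.55]
slot [-14.72  -4.06 -23.99] [-14.72   3.74 -23.99] hole [  1.77  -7.45 -24.  ] [  1.77   7.12 -24.  ]
blob [-49.69  -7.86  -3.75] [-49.69   6.59  -3.74]
blkL [-91.27 -50.6   43.46] [-91.3   48.82  43.48] [-77.47 -33.17  43.46] [-77.49  32.59  43.47]
```

Request:
{"fn": "step_arm", "kwargs": {"steps": [[0.04, 0, -0.0006, 0.002, 0, 0, 0], [0.04, 0, 0, 0.002, 0, 0, 0], [0.04, 0, 0, 0.001, 0, 0, 0], [0.04, 0, 0, 0, 0, 0, 0], [0.04, 0, 0, 0, 0, 0, 0]]}}

```text
clock: 8.35
ee_pos: [0.4807, 0.1376, 0.08]
eef_rot: [-0.0, 0.028, 1.0, 0.0]
ft_force: [-0.3, 0.2, -3.5]
gripper_width: 0.0589
```

Request:
{"fn": "step_arm", "kwargs": {"steps": [[0.04, 0, 0, 0.0005, 0, 0, 0], [0.04, 0, 0, 0, 0, 0, 0]]}}

```text
clock: 8.55
ee_pos: [0.4808, 0.1376, 0.0796]
eef_rot: [0.0, 0.028, 1.0, 0.0]
ft_force: [0.6, -0.7, -2.1]
gripper_width: 0.0583
```

Request:
{"fn": "step_arm", "kwargs": {"steps": [[0.04, 0, 0, 0.0005, 0, 0, 0], [0.04, 0, 0, 0, 0, 0, 0]]}}

```text
clock: 8.75
ee_pos: [0.4807, 0.1376, 0.0791]
eef_rot: [-0.0, 0.028, 1.0, 0.0]
ft_force: [0.0, -0.2, -3.3]
gripper_width: 0.0586
```

Request:
{"fn": "step_arm", "kwargs": {"steps": [[0.04, 0, 0, 0.0004, 0, 0, 0], [0.04, 0, 0, 0, 0, 0, 0]]}}

```text
clock: 8.95
ee_pos: [0.4808, 0.1376, 0.0788]
eef_rot: [0.0, 0.028, 1.0, 0.0]
ft_force: [-0.9, -0.5, -0.9]
gripper_width: 0.0586
```

Request:
{"fn": "step_arm", "kwargs": {"steps": [[0.04, 0, 0, 0.0004, 0, 0, 0], [0.04, 0, 0, 0, 0, 0, 0]]}}

```text
clock: 9.15
ee_pos: [0.4808, 0.1376, 0.0784]
eef_rot: [0.0, 0.028, 1.0, 0.0]
ft_force: [-0.8, 0.3, 0.4]
gripper_width: 0.0583
```

Request:
{"fn": "step_arm", "kwargs": {"steps": [[0.04, 0, 0, -0.002, 0, 0, 0], [0.04, -0.004, 0, 0, 0, 0, 0], [0.04, -0.004, 0, 0, 0, 0, 0], [0.04, -0.004, 0, 0, 0, 0, 0], [0.04, -0.004, 0, 0, 0, 0, 0], [0.04, 0, 0, 0, 0, 0, 0]]}}

```text
clock: 9.75
ee_pos: [0.4972, 0.1366, 0.0802]
eef_rot: [0.0, 0.028, 1.0, 0.0]
ft_force: [0.0, 0.2, -2.4]
gripper_width: 0.0584
```

```bash
python3 - <<'E'
from h import *
save('wrist','w8');o=env.get_obs();print(o['clock'],o['ee_pos'],o['eef_rot'],o['ft_force'],o['torque'],o['gripper_width'])
crop('w8',180,250,335,365,5)
E
```

```text
9.8 [0.49689547 0.13661292 0.08018221] [-1.25514133e-04  2.82850564e-02  9.99599889e-01  3.24086956e-05] [-0.80744319  0.12217029 -2.62580759] [-0.01123006 -0.02319153  0.01236921] 0.05884303284297801
```

View pics/w8_c180_250.png

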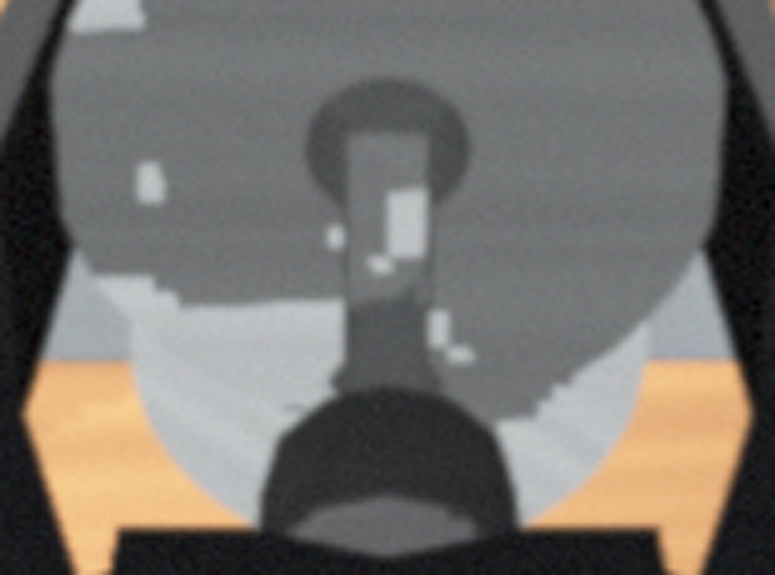

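Request:
{"fn": "step_arm", "kwargs": {"steps": [[0.04, -0.0025, 0, 0, 0, 0, 0], [0.04, -0.0025, 0, 0, 0, 0, 0], [0.04, -0.0025, 0, 0, 0, 0, 0], [0.04, -0.0025, 0, 0, 0, 0, 0]]}}

```text
clock: 10.2
ee_pos: [0.5069, 0.1361, 0.0803]
eef_rot: [0.0, 0.028, 1.0, 0.0]
ft_force: [0.0, 0.4, -3.1]
gripper_width: 0.0589
```

Request:
{"fn": "step_arm", "kwargs": {"steps": [[0.04, -0.0025, 0, 0, 0, 0, 0], [0.04, -0.0025, 0, 0, 0, 0, 0], [0.04, -0.0025, 0, 0, 0, 0, 0], [0.04, -0.0025, 0, 0, 0, 0, 0]]}}

```text
clock: 10.6
ee_pos: [0.5169, 0.1355, 0.0803]
eef_rot: [-0.0, 0.028, 1.0, 0.0]
ft_force: [-0.3, 0.1, -2.3]
gripper_width: 0.0585
```

Request:
{"fn": "step_arm", "kwargs": {"steps": [[0.04, -0.0025, 0, 0, 0, 0, 0], [0.04, -0.0025, 0, 0, 0, 0, 0], [0.04, -0.0025, 0, 0, 0, 0, 0], [0.04, -0.0025, 0, 0, 0, 0, 0]]}}

```text
clock: 11.0
ee_pos: [0.5269, 0.135, 0.0803]
eef_rot: [0.0, 0.028, 1.0, 0.0]
ft_force: [-0.5, 0.0, -2.5]
gripper_width: 0.0584
```

```bash
python3 - <<'E'
from h import *
save('wrist','w9');o=env.get_obs();print(o['clock'],o['ee_pos'],o['eef_rot'],o['ft_force'],o['torque'],o['gripper_width'])
crop('w9',180,200,335,365,4.6)
E
```

```text
11.05 [0.52724279 0.13487986 0.08034521] [2.10824237e-04 2.83073533e-02 9.99599244e-01 2.79417075e-05] [-0.63763089 -0.68778264 -3.00476556] [-0.02745355  0.05602392 -0.00019971] 0.05851874812814056
```

View pics/w9_c180_200.png

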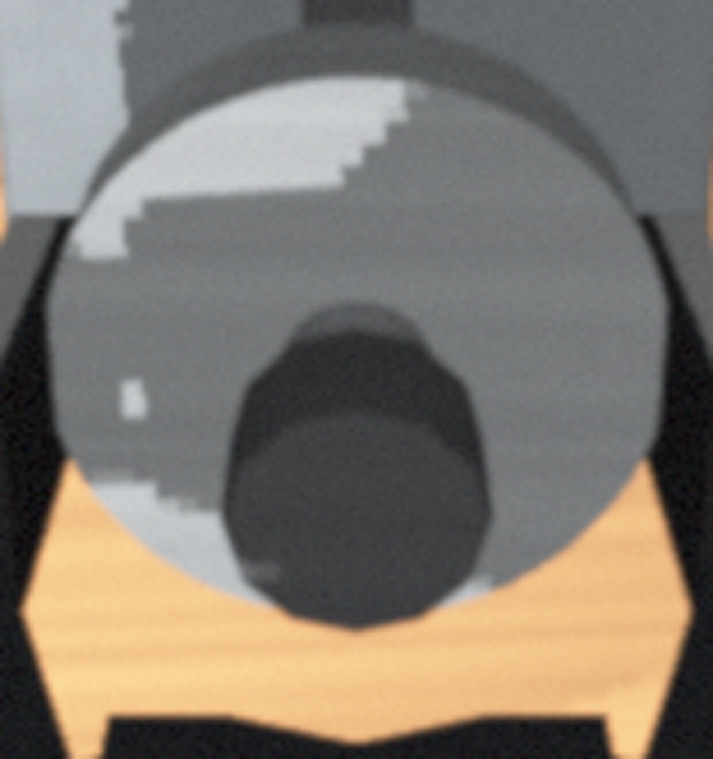

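Request:
{"fn": "step_arm", "kwargs": {"steps": [[0.04, -0.002, 0, 0, 0, 0, 0], [0.04, -0.002, 0, 0, 0, 0, 0], [0.04, 0, 0, 0, 0, 0, 0]]}}

```text
clock: 11.35
ee_pos: [0.5309, 0.1347, 0.0803]
eef_rot: [0.0, 0.028, 1.0, 0.0]
ft_force: [-0.2, -1.0, -2.9]
gripper_width: 0.0585
```

Request:
{"fn": "step_arm", "kwargs": {"steps": [[0.04, -0.0007, 0, 0, 0, 0, 0], [0.04, 0, 0, 0, 0, 0, 0]]}}

```text
clock: 11.55
ee_pos: [0.5314, 0.1347, 0.0803]
eef_rot: [0.0, 0.028, 1.0, 0.0]
ft_force: [-0.0, -0.2, -2.7]
gripper_width: 0.0586
```

Request:
{"fn": "step_arm", "kwargs": {"steps": [[0.04, -0.0007, 0, 0, 0, 0, 0], [0.04, 0, 0, 0, 0, 0, 0]]}}

```text
clock: 11.75
ee_pos: [0.5321, 0.1346, 0.0803]
eef_rot: [0.0, 0.028, 1.0, 0.0]
ft_force: [-0.4, 0.3, -2.5]
gripper_width: 0.0583
```

Request:
{"fn": "step_arm", "kwargs": {"steps": [[0.04, -0.0007, 0, 0, 0, 0, 0], [0.04, 0, 0, 0, 0, 0, 0]]}}

```text
clock: 11.95
ee_pos: [0.5329, 0.1346, 0.0804]
eef_rot: [0.0, 0.028, 1.0, 0.0]
ft_force: [-0.2, 0.4, -2.7]
gripper_width: 0.0585
```

Request:
{"fn": "step_arm", "kwargs": {"steps": [[0.04, -0.0006, 0, 0, 0, 0, 0], [0.04, 0, 0, 0, 0, 0, 0]]}}

```text
clock: 12.15
ee_pos: [0.5334, 0.1346, 0.0803]
eef_rot: [0.0, 0.028, 1.0, 0.0]
ft_force: [0.0, 1.3, -2.8]
gripper_width: 0.0584
```

Request:
{"fn": "step_arm", "kwargs": {"steps": [[0.04, -0.0006, 0, 0, 0, 0, 0], [0.04, 0, 0, 0, 0, 0, 0]]}}

```text
clock: 12.35
ee_pos: [0.534, 0.1346, 0.0803]
eef_rot: [0.0, 0.028, 1.0, 0.0]
ft_force: [-0.6, 0.9, -3.2]
gripper_width: 0.0588
```

Request:
{"fn": "step_arm", "kwargs": {"steps": [[0.04, -0.0005, 0, 0, 0, 0, 0], [0.04, 0, 0, 0, 0, 0, 0]]}}

```text
clock: 12.55
ee_pos: [0.5342, 0.1346, 0.0802]
eef_rot: [-0.0, 0.028, 1.0, 0.0]
ft_force: [-0.8, -0.3, -2.2]
gripper_width: 0.0588
```

Request:
{"fn": "step_arm", "kwargs": {"steps": [[0.04, -0.0005, 0, 0, 0, 0, 0], [0.04, 0, 0, 0, 0, 0, 0]]}}

```text
clock: 12.75
ee_pos: [0.5345, 0.1345, 0.0801]
eef_rot: [-0.001, 0.028, 1.0, 0.0]
ft_force: [-3.3, 0.7, -2.3]
gripper_width: 0.0586
```

Request:
{"fn": "step_arm", "kwargs": {"steps": [[0.04, 0.0025, 0, 0, 0, 0, 0], [0.04, 0, 0, 0, 0, 0, 0], [0.04, 0, 0, 0, 0, 0, 0]]}}

```text
clock: 13.05
ee_pos: [0.5327, 0.1346, 0.0805]
eef_rot: [0.0, 0.028, 1.0, 0.0]
ft_force: [0.0, 0.2, -3.1]
gripper_width: 0.0583
```

Request:
{"fn": "step_arm", "kwargs": {"steps": [[0.04, 0, -0.00019, 0, 0, 0, 7.5], [0.04, 0, -0.00019, 0, 0, 0, 7.5], [0.04, 0, 0, 0, 0, 0, 0]]}}

```text
clock: 13.35
ee_pos: [0.5327, 0.1342, 0.0805]
eef_rot: [0.0, 0.159, 0.987, 0.0]
ft_force: [0.2, 0.4, -3.3]
gripper_width: 0.0583
```

Request:
{"fn": "step_arm", "kwargs": {"steps": [[0.04, 0, -0.00019, 0, 0, 0, 7.5], [0.04, 0, -0.00019, 0, 0, 0, 7.5], [0.04, 0, -0.00019, 0, 0, 0, 7.5], [0.04, 0, 0, 0, 0, 0, 0]]}}

```text
clock: 13.75
ee_pos: [0.5323, 0.1337, 0.0804]
eef_rot: [0.0, 0.347, 0.938, 0.0]
ft_force: [0.5, -0.8, -4.0]
gripper_width: 0.0585
```

Request:
{"fn": "step_arm", "kwargs": {"steps": [[0.04, 0, -0.00019, 0, 0, 0, 7.5], [0.04, 0, -0.00019, 0, 0, 0, 7.5], [0.04, 0, -0.00019, 0, 0, 0, 7.5], [0.04, 0, 0, 0, 0, 0, 0]]}}

```text
clock: 14.15
ee_pos: [0.5318, 0.1334, 0.0803]
eef_rot: [0.0, 0.523, 0.853, 0.0]
ft_force: [0.4, -0.9, -3.5]
gripper_width: 0.0582
```

Request:
{"fn": "step_arm", "kwargs": {"steps": [[0.04, 0, -0.00019, 0, 0, 0, 7.5], [0.04, 0, -0.00019, 0, 0, 0, 7.5], [0.04, 0, -0.00019, 0, 0, 0, 7.5], [0.04, 0, -0.00019, 0, 0, 0, 7.5], [0.04, 0, 0, 0, 0, 0, 0]]}}

```text
clock: 14.65
ee_pos: [0.531, 0.1331, 0.0803]
eef_rot: [0.0, 0.725, 0.689, -0.0]
ft_force: [-0.4, 0.1, -3.1]
gripper_width: 0.0583
```

```bash
python3 - <<'E'
from h import *
save('wrist','w10');o=env.get_obs();print(o['clock'],o['q'],o['ee_pos'],o['eef_rot'],o['ft_force'],o['torque'],o['gripper_width'])
crop('w10',150,170,365,365,3.6)
E
```

```text
14.7 [ 6.62639202e-03 -2.72843694e-02 -3.12028657e-01  1.28603337e+00
 -7.33701999e-05  1.62551783e+00] [0.53102823 0.13309944 0.08030435] [ 3.31172204e-05  7.23904887e-01  6.89899784e-01 -1.83341651e-05] [-1.18434322 -0.94851651 -2.84485373] [-0.11818938  0.06373919  0.00393175] 0.05859458893658387
```

View pics/w10_c150_170.png

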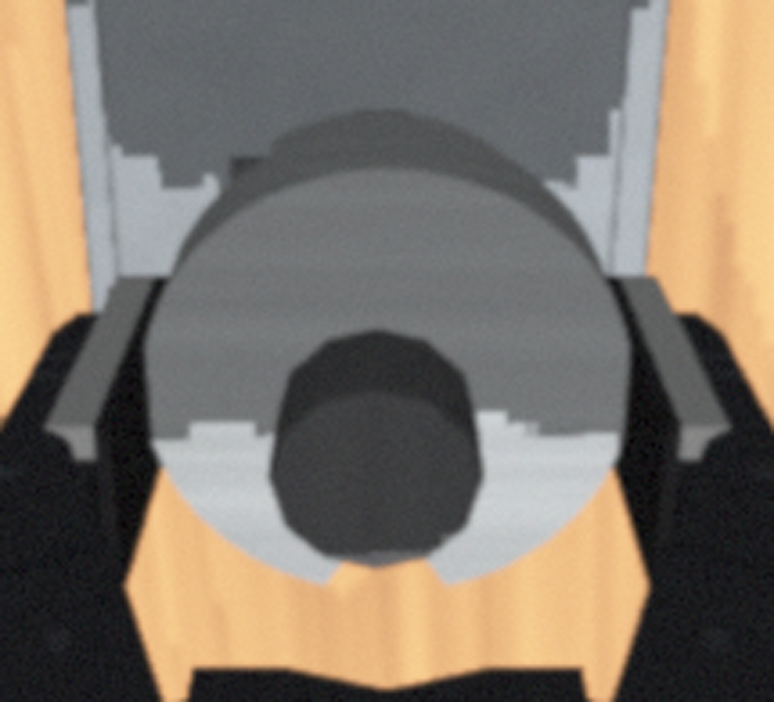

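Request:
{"fn": "step_arm", "kwargs": {"steps": [[0.04, 0, -0.0006, 0.0008, 0, 0, 0], [0.04, 0, 0, 0.0004, 0, 0, 0], [0.04, 0, 0, 0.0003, 0, 0, 0], [0.04, 0, 0, 0, 0, 0, 0]]}}

```text
clock: 15.1
ee_pos: [0.5304, 0.1332, 0.0789]
eef_rot: [-0.0, 0.726, 0.687, 0.0]
ft_force: [-0.4, 0.8, -2.0]
gripper_width: 0.0585
```

Request:
{"fn": "step_arm", "kwargs": {"steps": [[0.04, 0, 0, 0.0003, 0, 0, 0], [0.04, 0, 0, 0, 0, 0, 0]]}}

```text
clock: 15.3
ee_pos: [0.5305, 0.1332, 0.0786]
eef_rot: [0.0, 0.727, 0.687, 0.0]
ft_force: [-1.4, 1.3, -0.5]
gripper_width: 0.0584
```

Request:
{"fn": "step_arm", "kwargs": {"force": 20, "steps": [[0.055, 0, 0, 0, 0, 0, 0], [0.06, 0, 0, 0, 0, 0, 0], [0.063, 0, 0, 0, 0, 0, 0], [0.066, 0, 0, 0, 0, 0, 0], [0.072, 0, 0, 0, 0, 0, 0], [0.08, 0, 0, 0, 0, 0, 0], [0.08, 0, 0, 0, 0, 0, 0], [0.08, 0, 0, 0, 0, 0, 0]]}}

```text
clock: 16.1
ee_pos: [0.5304, 0.1332, 0.0785]
eef_rot: [-0.0, 0.727, 0.687, 0.0]
ft_force: [-0.5, 0.2, 0.6]
gripper_width: 0.0803
```

```bash
python3 - <<'E'
from h import *
save('wrist','w11');o=env.get_obs();print(o['clock'],o['ee_pos'],o['eef_rot'],o['ft_force'],o['torque'],o['gripper_width'])
crop('w11',150,170,365,365,3.6)
E
```

```text
16.15 [0.53045139 0.13322811 0.07851472] [-3.82585555e-06  7.26796666e-01  6.86852679e-01  6.31978939e-05] [ 0.33587384 -0.33930254  0.06375014] [-0.00908129 -0.02746301 -0.06736647] 0.08008108062300359
```

View pics/w11_c150_170.png

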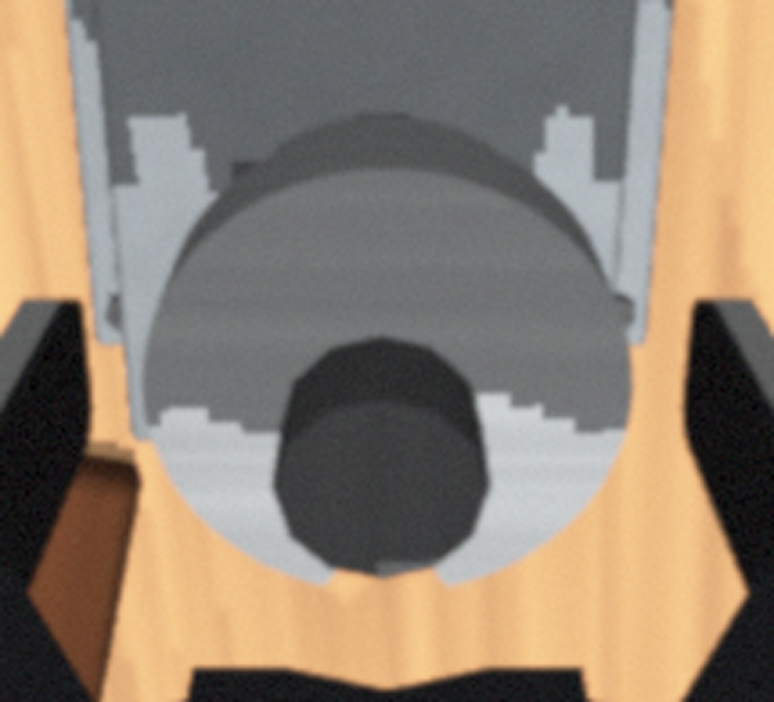

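Request:
{"fn": "step_arm", "kwargs": {"steps": [[0.08, 0, 0, -0.01, 0, 0, 0], [0.08, 0, 0, -0.02, 0, 0, 0], [0.08, 0, 0, -0.04, 0, 0, 0], [0.08, 0, 0, -0.04, 0, 0, 0], [0.08, 0, 0, -0.03, 0, 0, 0], [0.08, 0, 0, 0, 0, 0, 0], [0.08, 0, 0, 0, 0, 0, 0], [0.08, 0, 0, 0, 0, 0, 0]]}}

```text
clock: 16.95
ee_pos: [0.53, 0.1332, 0.2177]
eef_rot: [-0.0, 0.727, 0.687, -0.0]
ft_force: [-0.2, -0.1, -0.4]
gripper_width: 0.0805
```

```bash
python3 - <<'E'
from h import *
save('wrist','w12');o=env.get_obs();print(o['clock'],o['ee_pos'],o['eef_rot'],o['ft_force'])
save('side','s12')
crop('w12',200,115,315,225,6.5);crop('s12',150,110,280,220,6)
f=load('w12');q=f['q'];R=Rn.from_quat([q[1],q[2],q[3],q[0]]).as_matrix()
P=cloud('wrist','w12',200,115,315,225)
D=P[abs(P[:,2]-.103)<.004];A=np.c_[D[:,:2],np.ones(len(D))];c=np.linalg.lstsq(A,D[:,2],rcond=None)[0]
print(len(D),np.median(D[:,2]),c[:2],D.min(0),D.max(0))
h=cv2.minEnclosingCircle((D[:,:2]*1e4).astype(np.float32).reshape(-1,1,2));print(h)
E
```

```text
17.0 [0.52979828 0.13319879 0.21731178] [-6.69447394e-04  7.26796458e-01  6.86852251e-01 -6.66807135e-04] [-0.71445295 -0.40163863 -0.06615485]
2831 0.10309393943454054 [-0.00183822 -0.00304017] [0.50189371 0.10573048 0.09906254] [0.56164093 0.16542528 0.10562286]
((5317.33203125, 1351.8902587890625), 302.37261962890625)
```

View pics/w12_c200_115.png

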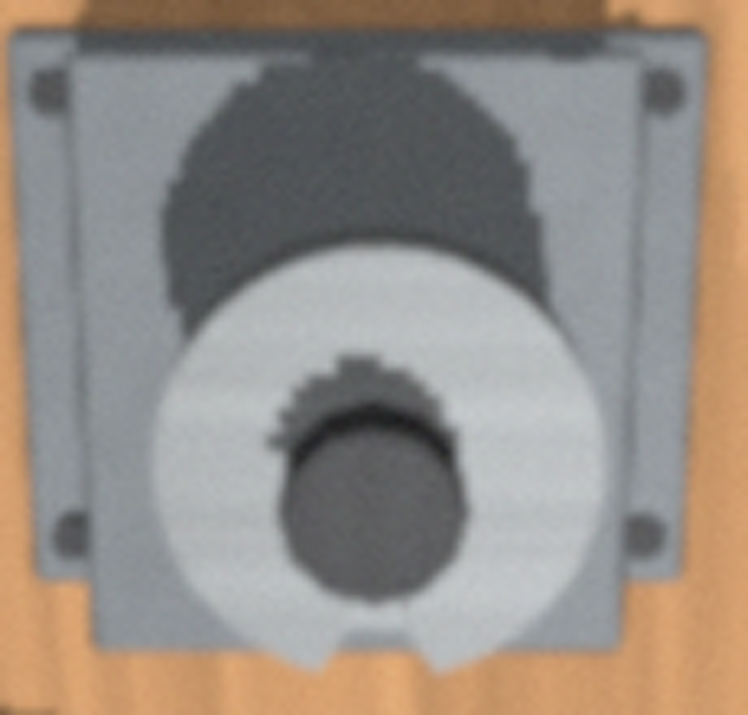

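View pics/s12_c150_110.png

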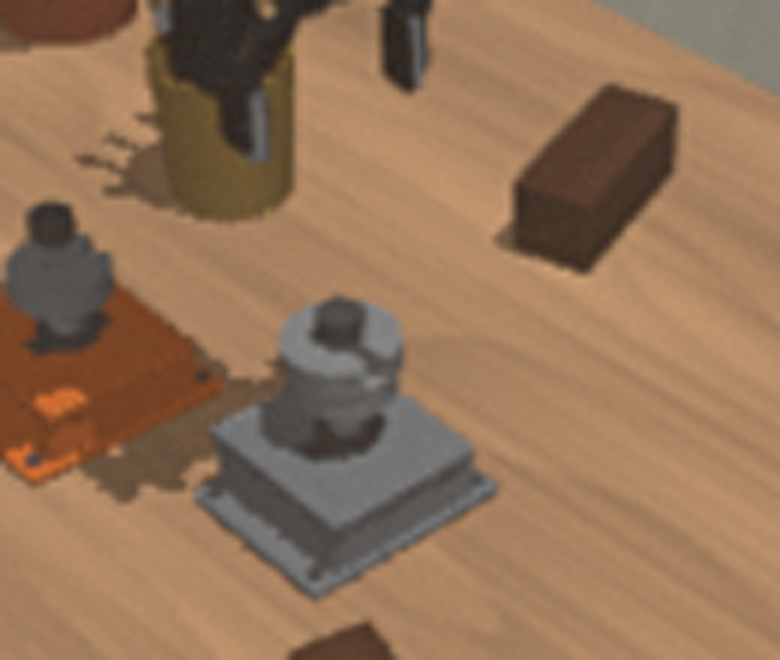

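```bash
python3 - <<'E'
from cell import env
print(env.job_done())
E
```

```text
the job is handed in; nothing more can be done
None
```

I slid the loose weight along the stem's flats onto the tester, found the lower weight and the stem by light touch (about 3 N each), and turned the weight a quarter turn. I then set it down, released it, backed the gripper clear and handed the job in at about 17 s of the 54 s allowed. No verdict was reported.

**Lying flat:** the top of the weight is at 103.1 mm, so its underside is at 89.1 mm. That matches the lower weight's top, which I found at about 89 mm by both touch and depth image. The fitted tilt is about 0.004 rad.

**Position:** the weight's centre is about 4 mm from the base's centre along the stand's x, and less than 1 mm off along y. The knob is still above it.

**Slot:** it points square to the stem's flats, on the robot's -y side. I last saw the lower weight's slot on the other side, before the insertion; the new weight now hides it.

**Forces:** the wrist readings never showed more than about 4 N against the tester. I saw nothing else disturbed, but I did not re-measure the mug, brush pot or rib at the end.

**Disagreement:** the camera put the stem axis about 0.6 mm from where touch put it along x. I shifted the weight 0.6 mm toward the camera's value before setting it down, and it went down without resistance.

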